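Rock two box lids on a marble slab and set the warped one aside

TASK

Two matching walnut box lids lie on the marble slab on the coffee table; one is flat, the other is warped. Press down with the fingertips on the brass dot of the lids to find the one that rocks, rock that lid over and keep it pressed down for a moment while it is still on the slab, then carry it over and lay it gently, knob up, in the middle of the teal tray. Leave the flat lid where it lies on the slab.

Things in the scene. Friction and masses are not known exactly. Their poses are not given: they have to be found in the camera images.
- lid_a: dark walnut lid, 130 (x) by 100 (y) by 10 mm, about 200 g, flat or warped (see lid_b). Origin: middle of the underside, z up. Brass knob, an upright cylinder 26 mm across, 32 mm tall, at x = y = 0, its top 42 mm above the origin. Flush brass dot, 16 mm across, at x = -50 mm, y = 0 (15 mm from the edge). Flat lid: top 10 mm above the origin all over, does not give when pressed.
- lid_b: the other lid: same size, knob, dot, axes. One of the two is warped: bent at x = -10 mm, its larger part (with the knob) rests flat, so z reads upright; the part with the dot is bent up 6 degrees, dot 14 mm above the origin. About 0.5 N on the dot tips the whole lid 6 degrees, till the dot end meets the slab (dot 4 mm lower); let go, it falls back.
- slab: white marble serving slab, flat and fixed, 240 mm (x) by 340 mm (y), 15 mm thick; origin: centre of the underside, on the table. The two lids lie on it side by side along its y, with their dots towards the slab's -x side.
- tray: shallow teal open tray, fixed, outside 220 mm (x) by 200 mm (y) by 25 mm high, walls and floor 5 mm thick; origin: centre of the underside, on the table; empty.
Mind the look-alikes: they are no part of the job. What is shaped like the lid_b but green or purple is not meant.

How it is judged:
By the outcome, as a careful person would: the job done as asked, in the order asked, and still so for the second after the job is handed in, with the robot touching nothing.
It also fails if it takes over 67 s, if anything falls off the work surface, if the arm or the gripper's body presses on something with over 40 N, if the wrist force passes 120 N, or if a joint passes its speed limit or range.

ROBOT

A 7-joint arm with a two-finger parallel gripper is mounted at the origin on the work surface. World frame = base frame: x ahead of the robot, y to its left, z up, the work surface at z = 0. Lengths are in m, angles in rad, forces in N, time in s.
With the tool pointing down it reaches from about 0.425 to 0.875 m from the base axis. Payload 4.7 kg.
Tool frame: the origin (TCP) lies midway between the tips of the shut fingers; the grasp point (between the pads) lies 19 mm behind it; x points along the fingers, y is the direction in which the jaws open and shut, and the axes are right-handed (so a half turn about x gives the same grasp; the last joint's range is limited). The gripper opens to 87 mm and grips with 3 to 60 N. Pads are 19 mm wide; open, the fingers measure 117 mm over their backs; the gripper's body (75 mm by 190 mm) begins 51 mm behind the grasp point.
Start: joints at [-1.269, 0.321, -0.07, 1.45, 0.023, 1.371, -0.057], TCP at [0.185, 0.623, 0.223] pointing down, gripper open.
Joint ranges: [-2.86, 2.86], [-0.3, 2.09], [-1.38, 1.24], [0.06, 2.45], [-1.56, 4.7], [0.09, 2.05], [-2.69, 2.69]. Speed limits (rad/s): [2.57, 2.57, 3.14, 3.14, 3.14, 3.14, 3.14].

INTERFACE

Orientations are given as a rotation vector (axis times angle).
In Python, from bench import ctrl gives the robot as it stands. The module is installed in compiled form; this text tells all that it offers.
- The arm moves only by the tool servo_tool, never from a script. Its arguments are lists of equal length, an entry for each row: "dp": the shift along the tool's x, y, z in units of 25 mm (1.0 is 25 mm), a list of three; "yaw": the turn about the tool's x in units of 6 degrees (1.0 is 6 degrees). A call has exactly 5 rows; each row shifts and turns the commanded pose from where the row before left it, along the tool's axes as they then stand; what a row does not reach is not made up. A row lasts 1/10 s, in which the tool goes at most 50 mm and 8.59 degrees, less where a joint would pass 70% of its speed; a pose out of reach is approached as far as the arm can. A call is refused whole if a number of a shift passes 1 or a number of a turn 1, either way. A call with a gripper value outside its range is refused whole. "fingers" is the opening, from 0 (shut) to 1 (fully open), set as the call begins (left out, the last holds). The fingers move at their own pace and stop on an object; "grip_force" is the grip in N (left out, the last holds). Time passes only in rows, so rows that do not move let the fingers close, or fill a call up. It gives the time, the measured TCP pose, the force and the opening at its end, in the units of the state.
- ctrl.get_state(): the state, without advancing time (a new reading comes with each control period).
- ctrl.get_image(name): name is "scene" or "top" or "wrist"; returns (picture, depth): 384x512x3 uint8, red, green, blue; 384x512 float32, m along the optical axis (not along the pixel's ray), 0 where there is no reading.
- ctrl.camera_info(name): a dict with "fx", "fy", "cx", "cy" (pixels), "extrinsics" (4x4, takes a point from world to camera coordinates); the wrist camera has in their place "hand_eye" (4x4, takes a point from camera to tool coordinates, whose origin is the TCP and whose axes are the tool frame's). Camera axes: x right, y down, z forward; pixel columns grow to the right and rows downward; lengths in m; the calibration is good to about 2 mm. A picture is of the moment at which its call begins: read the wrist's pose just before it. camera_info takes no time and is no camera call.
- ctrl.close_job(): hands the job in, once; it reports no verdict.
Trained networks look in the newest picture that a camera, given by its name, has taken for a name from the list of things; names that differ only in an ending like _2 or _b are one class to them, and where a whole thing is asked for, a point or a joint stands for the part that bears it (a point fixed in the world has none). Each returns a list of dicts, best first, with "score" (0 to 1); they miss things now and then, are a little off and sometimes report something else, mostly with a low value. They report only what shows in the picture. A call takes as long as a camera call. They do not tell look-alikes from the thing itself.
- ctrl.search_frame(camera, label): "extent" ([left, top, right, bottom] in pixels, round what is visible of it).
- ctrl.cut_out(camera, label): "region" (384x512 bool, what is visible of it) and "extent" ([left, top, right, bottom] in pixels, round what is visible of it).
The state is a dict: "time": time; "joint_positions": joint angles; "qd": joint speeds; "joint_torque": joint torques, N m; "position": TCP position; "tool_rot": TCP orientation; "ft_force": force on the tool from outside, world axes, zero at the start; "torque": the same for the moment, N m; "grip_width": opening from 0.0 (shut) to 1.0 (fully open).
Only numpy, scipy, OpenCV 4.12 (cv2) and the standard library are available. Lean on these libraries where they do the work, as an engineer would, in place of code of your own. Each camera call takes 0.05 s, during which the arm holds its last target.

## Working session

There is one attempt and no reset: what is moved stays moved. The work goes in short steps, Python scripts to look and compute and a tool call to move; the robot and the scene stay as the last step left them, time stands still between calls to the robot, and variables do not carry over. Pictures are saved under pics/ and viewed, and the job is handed in when it is done.

Besides the shell and the picture viewer there is one more tool, called after "Call:" as name(argument=value, ...), one argument or row to a line, values as JSON. servo_tool: Moves the arm, as the interface text tells. Its arguments: {"type":"object","properties":{"dp":{"type":"array","items":{"type":"array","items":{"type":"number"}}},"yaw":{"type":"array","items":{"type":"number"}},"fingers":{"type":"number"},"grip_force":{"type":"number"}},"required":["dp","yaw"]}

```bash
mkdir -p pics; cat > h.py <<'E'
import numpy as np,cv2
from scipy.spatial.transform import Rotation as R
from bench import ctrl
def save(n,im): cv2.imwrite('pics/'+n,cv2.cvtColor(im,cv2.COLOR_RGB2BGR))
def cam2world(name,st=None):
    ci=ctrl.camera_info(name)
    if name=='wrist':
        T=np.eye(4);T[:3,:3]=R.from_rotvec(st['tool_rot']).as_matrix();T[:3,3]=st['position']
        return ci,T@np.array(ci['hand_eye'])
    return ci,np.linalg.inv(np.array(ci['extrinsics']))
def cloud(name,depth,st=None):
    ci,T=cam2world(name,st)
    v,u=np.mgrid[:384,:512]
    P=np.stack([(u-ci['cx'])/ci['fx']*depth,(v-ci['cy'])/ci['fy']*depth,depth],-1)
    W=P@T[:3,:3].T+T[:3,3]; W[depth<=0]=np.nan
    return W
E
python3 - <<'E'
from h import *
s=ctrl.get_state();print(s)
print(R.from_rotvec(s['tool_rot']).as_matrix().round(3))
im,d=ctrl.get_image('top');save('top0.png',im);np.savez('top0.npz',im=im,d=d)
for l in ['lid_a','tray','slab']:
    for r in ctrl.search_frame('top',l): print(l,r)
im,d=ctrl.get_image('scene');save('scene0.png',im);np.savez('scene0.npz',im=im,d=d)
E
```

```text
{'time': 0.0, 'joint_positions': array([-1.26892843,  0.3218293 , -0.07008833,  1.45165932,  0.02261887,
        1.37077568, -0.05686777]), 'qd': array([ 1.03878089e-03, -2.15241300e-03, -3.88022084e-04,  4.09811152e-05,
       -3.26660464e-04,  1.68224596e-04,  1.94204875e-04]), 'joint_torque': array([ 1.53140440e-04, -4.91287100e+01, -4.03871946e-01, -3.12535608e+01,
       -6.39124797e-02,  4.33156290e-02,  1.65786582e-04]), 'position': array([0.18437691, 0.62273923, 0.22146532]), 'tool_rot': array([ 0.22434252,  1.55913158, -0.22730083]), 'ft_force': array([-0.54023098, -0.57029246,  0.07551176]), 'torque': array([-0.02868077, -0.04693748, -0.03455049]), 'grip_width': 0.9993390407102779}
[[-0.     0.284  0.959]
 [-0.002  0.959 -0.284]
 [-1.    -0.002  0.   ]]
lid_a {'extent': [88.9, 145.1, 140.5, 202.3], 'score': 0.88}
lid_a {'extent': [229.5, 143.8, 261.3, 188.7], 'score': 0.78}
lid_a {'extent': [73.6, 207.6, 124.8, 266.9], 'score': 0.77}
lid_a {'extent': [172.0, 144.1, 215.0, 196.2], 'score': 0.66}
tray {'extent': [320.4, 114.5, 391.5, 196.9], 'score': 0.56}
slab {'extent': [155.2, 123.4, 279.8, 222.6], 'score': 0.83}
```

View pics/top0.png

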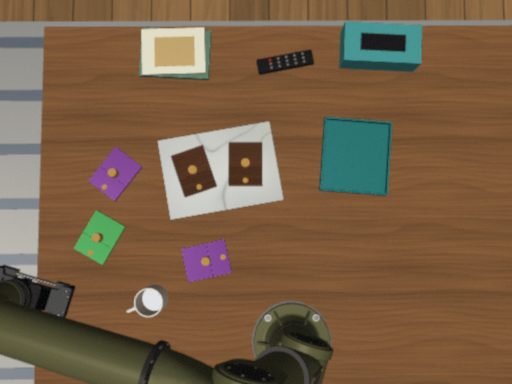

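View pics/scene0.png

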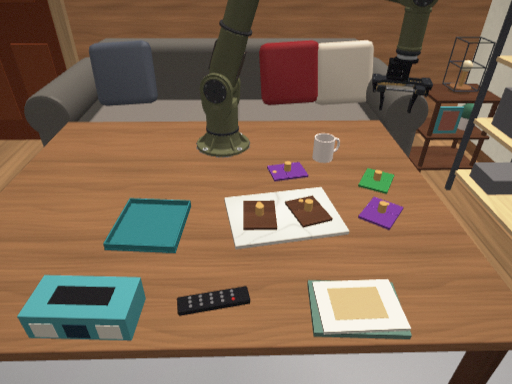

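The top view shows two walnut lids on the slab: knobs at px (193,170) and (245,163), with dots at (199,187) and (246,180). The green and purple ones off the slab are look-alikes. The teal tray is at (356,156); the teal box at (381,47) is a radio, not the tray.

```bash
python3 - <<'E'
from h import *
z=np.load('top0.npz');im,d=z['im'],z['d'];W=cloud('top',d)
np.save('W0.npy',W)
hsv=cv2.cvtColor(im,cv2.COLOR_RGB2HSV)
def rect(mask,n):
    P=W[mask];P=P[~np.isnan(P[:,0])];r=cv2.minAreaRect((P[:,:2]*1000).astype(np.float32));print(n,len(P),r,'z',np.percentile(P[:,2],[5,50,95]).round(4))
H,S,V=[hsv[...,i].astype(int) for i in range(3)]
roi=np.zeros((384,512),bool);roi[100:210,310:400]=1
rect(roi&(H>80)&(H<100)&(S>150),'tray')
slab=np.zeros((384,512),bool);slab[118:225,150:290]=1
m=slab&(S<40)&(V>150);rect(m,'slab')
hull=cv2.convexHull(np.argwhere(m)[:,::-1].astype(np.int32));hm=np.zeros((384,512),np.uint8);cv2.fillConvexPoly(hm,hull,1);hm=cv2.erode(hm,np.ones((5,5)))>0
lm=hm&(S>80)&~m
n,lab,st,c=cv2.connectedComponentsWithStats(lm.astype(np.uint8))
for i in range(1,n):
    if st[i,4]<100: continue
    mi=lab==i; rect(mi,f'lid{i} {c[i]}')
    br=mi&(V>140);n2,l2,s2,c2=cv2.connectedComponentsWithStats(br.astype(np.uint8))
    for j in range(1,n2): 
        if s2[j,4]>5: print('  brass',c2[j],s2[j,4],np.nanmedian(W[l2==j],0).round(4))
ci,T=cam2world('top');print(T.round(3),ci['fx'])
c=cv2.resize(im[115:230,150:290],None,fx=5.5,fy=5,interpolation=cv2.INTER_CUBIC);save('crop0.png',c)
E
```

```text
tray 4712 ((539.7125854492188, -190.9183807373047), (196.21145629882812, 216.3882293701172), 85.03974151611328) z [-0.001   0.0042  0.0182]
slab 6159 ((503.1618957519531, 210.08815002441406), (244.88565063476562, 340.3346252441406), 9.717656135559082) z [0.009  0.0143 0.0197]
lid1 [244.90670554 163.47959184] 1367 ((517.1965942382812, 135.4918975830078), (94.867919921875, 123.84993743896484), 89.82546997070312) z [0.0201 0.0255 0.0347]
  brass [244.83333333 162.03333333] 60 [0.5171 0.1352 0.0549]
  brass [245. 180.] 21 [0.4678 0.1356 0.0287]
lid2 [193.39165447 170.67569546] 1359 ((496.68377685546875, 287.77215576171875), (126.48548889160156, 95.3957748413086), 18.799762725830078) z [0.0194 0.0245 0.0365]
  brass [191.8852459  169.08196721] 61 [0.4971 0.2877 0.0559]
  brass [198.72727273 186.5       ] 22 [0.4492 0.2706 0.0259]
[[-0.004 -0.997  0.072  0.32 ]
 [-1.     0.004 -0.002  0.124]
 [ 0.002 -0.072 -0.997  1.421]
 [ 0.     0.     0.     1.   ]] 477.377259043249
```

View pics/crop0.png

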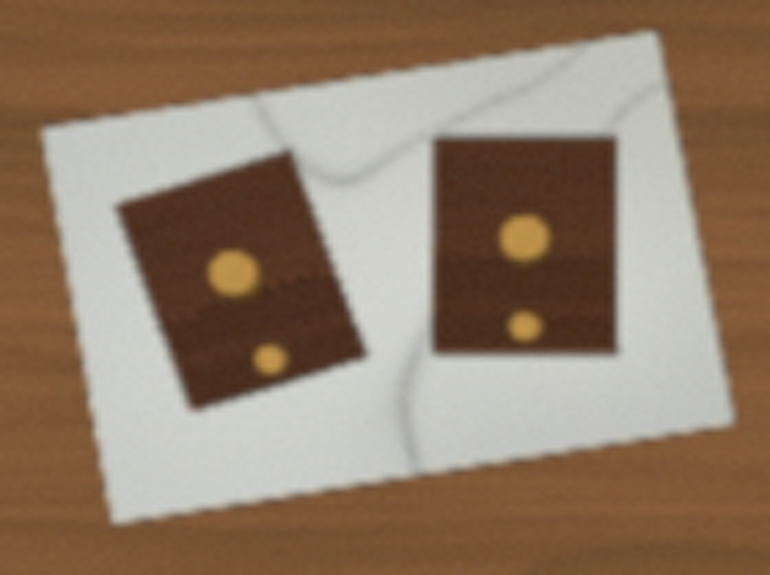

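Both lids are located, and the depth readings hint that the right one is warped (its dot is 14 mm up against 11 mm). I'll confirm by pressing both. First I shut the fingers and square up the yaw.

Call:
servo_tool(
  dp=[
    [0, 0, 0],
    [0, 0, 0],
    [0, 0, 0],
    [0, 0, 0],
    [0, 0, 0],
  ],
  yaw=[-0.55, -0.55, -0.55, -0.55, -0.55],
  fingers=0,
  grip_force=15,
)

```text
time: 0.75
position: [0.1845, 0.6232, 0.2224]
tool_rot: [-0.002, 1.571, 0.002]
ft_force: [0.1, 0.2, -0.0]
grip_width: 0.63
```

```bash
cat > go.py <<'E'
import sys
from h import *
s=ctrl.get_state();M=R.from_rotvec(s['tool_rot']).as_matrix()
t=np.array([float(a) for a in sys.argv[1:4]])
print('t',round(s['time'],2),'pos',s['position'].round(4),'tilt',M[:,0].round(3),'zaxis yaw deg',np.degrees(np.arctan2(M[1,2],M[0,2])).round(2),'F',s['ft_force'].round(2),'w',round(s['grip_width'],3))
print('units',(M.T@(t-s['position'])/0.025).round(2))
E
python3 go.py 0.449 0.2706 0.16
```

```text
t 0.75 pos [0.1845 0.6232 0.2224] tilt [-0. -0. -1.] zaxis yaw deg 0.15 F [ 0.09  0.25 -0.05] w 0.63
units [  2.5  -14.13  10.54]
```

Call:
servo_tool(
  dp=[
    [0, -0.94, 0.7],
    [0, -0.94, 0.7],
    [0, -0.94, 0.7],
    [0, -0.94, 0.7],
    [0, -0.94, 0.7],
  ],
  yaw=[0, 0, 0, 0, 0],
)

```text
time: 1.25
position: [0.2727, 0.5047, 0.2225]
tool_rot: [-0.0, 1.571, 0.0]
ft_force: [-0.1, 0.1, -0.1]
grip_width: 0.176
```

Call:
servo_tool(
  dp=[
    [0.1, -0.94, 0.7],
    [0.1, -0.94, 0.7],
    [0.1, -0.94, 0.7],
    [0.1, -0.94, 0.7],
    [0.1, -0.94, 0.7],
  ],
  yaw=[0, 0, 0, 0, 0],
)

```text
time: 1.75
position: [0.3601, 0.3872, 0.21]
tool_rot: [-0.0, 1.571, 0.0]
ft_force: [-0.1, -0.3, -0.0]
grip_width: 0.004
```

Call:
servo_tool(
  dp=[
    [0.4, -0.94, 0.7],
    [0.4, -0.94, 0.7],
    [0.4, -0.94, 0.7],
    [0.4, -0.94, 0.7],
    [0.4, -0.94, 0.7],
  ],
  yaw=[0, 0, 0, 0, 0],
)

```text
time: 2.25
position: [0.4477, 0.2698, 0.1598]
tool_rot: [0.0, 1.57, 0.0]
ft_force: [0.4, -0.6, -0.4]
grip_width: 0.001
```

```bash
python3 go.py 0.449 0.2706 0.04
python3 - <<'E'
from h import *
s=ctrl.get_state();im,d=ctrl.get_image('wrist');save('w1.png',im)
W=cloud('wrist',d,s);np.savez('w1.npz',im=im,d=d,W=W)
E
```

```text
t 2.25 pos [0.4477 0.2698 0.1598] tilt [ 0.  0. -1.] zaxis yaw deg 0.02 F [ 0.42 -0.63 -0.42] w 0.001
units [4.79 0.03 0.05]
```

View pics/w1.png

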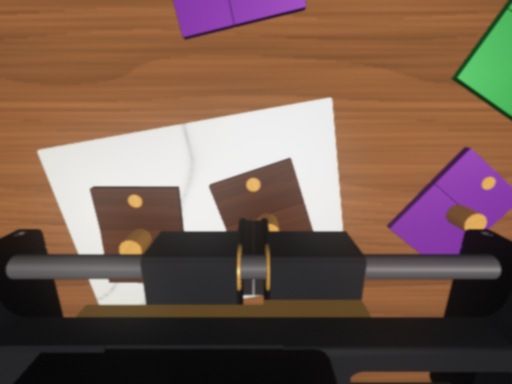

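The wrist view shows both dots: L at (253,184) and R at (135,201). The gripper hides part of the slab below that.

```bash
cat > meas.py <<'E'
import sys
from h import *
z=np.load(sys.argv[1]);W,im=z['W'],z['im']
hsv=cv2.cvtColor(im,cv2.COLOR_RGB2HSV).astype(int)
m=(hsv[...,0]>12)&(hsv[...,0]<24)&(hsv[...,1]>130)&(hsv[...,2]>140)
n,l,s,c=cv2.connectedComponentsWithStats(m.astype(np.uint8))
for j in range(1,n):
    if s[j,4]>60:
        Q=W[l==j];print(c[j].round(),s[j,4],np.nanmean(Q,0).round(4))
for j in sys.argv[2:]:
    u,v=map(int,j.split(','));print(j,np.nanmedian(W[v-3:v+4,u-3:u+4].reshape(-1,3),0).round(4))
E
python3 meas.py w1.npz 253,184 135,201 290,165 215,190 100,190 175,190 150,130 310,130 200,220
```

```text
[90. 25.] 6138 [ 0.2842  0.0976 -0.0006]
[267.  92.] 37920 [ 0.3542  0.2824 -0.0005]
[212.  39.] 82 [ 0.2972  0.2255 -0.0008]
[460.  39.] 151 [ 2.975e-01  4.910e-01 -4.000e-04]
[ 9. 59.] 70 [ 0.3174  0.0037 -0.0007]
[253. 185.] 157 [0.452  0.2697 0.0251]
[488. 183.] 91 [0.4536 0.5518 0.0104]
[135. 201.] 154 [0.4705 0.1336 0.0291]
[474. 222.] 280 [0.4909 0.5198 0.0415]
[273. 227.] 72 [0.4876 0.2906 0.0625]
[131. 247.] 308 [0.5154 0.134  0.0547]
[268. 272.] 94 [0.4167 0.2741 0.2493]
[ 75. 296.] 406 [ 6.239e-01  1.750e-02 -6.000e-04]
[396. 299.] 832 [ 6.287e-01  4.737e-01 -2.000e-04]
[254. 301.] 85 [ 6.313e-01  2.716e-01 -3.000e-04]
[400. 376.] 63 [ 7.739e-01  5.023e-01 -2.000e-04]
253,184 [0.4512 0.2697 0.0252]
135,201 [0.4704 0.1338 0.0293]
290,165 [0.4293 0.3113 0.0246]
215,190 [0.4586 0.2259 0.0245]
100,190 [0.4572 0.096  0.0295]
175,190 [0.4572 0.1812 0.0295]
150,130 [0.3918 0.1526 0.0129]
310,130 [0.3916 0.3334 0.0144]
200,220 [0.5006 0.2042 0.0143]
```

Heights confirm it so far: L's dot is at 25.1 mm (flat) and R's at 29.2 mm (warped). Pressing L gently now.

Call:
servo_tool(
  dp=[
    [1, 0, 0.05],
    [1, 0, 0.05],
    [1, 0, 0.03],
    [1, 0, 0],
    [0.8, 0, 0],
  ],
  yaw=[0, 0, 0, 0, 0],
)

```text
time: 2.8
position: [0.4497, 0.2706, 0.0387]
tool_rot: [-0.001, 1.572, -0.0]
ft_force: [-1.1, 0.1, 0.7]
grip_width: 0.006
```

Call:
servo_tool(
  dp=[
    [0.12, 0, 0],
    [0.08, 0, 0],
    [0.06, 0, 0],
    [0.04, 0, 0],
    [0, 0, 0],
  ],
  yaw=[0, 0, 0, 0, 0],
)

```text
time: 3.3
position: [0.4508, 0.2712, 0.0334]
tool_rot: [0.001, 1.57, 0.001]
ft_force: [0.1, -0.2, 0.4]
grip_width: 0.008
```

Call:
servo_tool(
  dp=[
    [0.04, 0, 0],
    [0.04, 0, 0],
    [0.04, 0, 0],
    [0.04, 0, 0],
    [0, 0, 0],
  ],
  yaw=[0, 0, 0, 0, 0],
)

```text
time: 3.8
position: [0.4502, 0.2708, 0.0284]
tool_rot: [-0.0, 1.571, 0.0]
ft_force: [-0.5, 0.7, -0.2]
grip_width: 0.004
```

```bash
python3 go.py 0.451 0.27 0.025
```

```text
t 3.8 pos [0.4502 0.2708 0.0284] tilt [-0. -0. -1.] zaxis yaw deg 0.01 F [-0.5   0.7  -0.22] w 0.004
units [ 0.13 -0.03  0.03]
```

Not touching yet; continuing in 1 mm steps.

Call:
servo_tool(
  dp=[
    [0.04, 0, 0],
    [0.04, 0, 0],
    [0.04, 0, 0],
    [0, 0, 0],
    [0, 0, 0],
  ],
  yaw=[0, 0, 0, 0, 0],
)

```text
time: 4.3
position: [0.4503, 0.2708, 0.0256]
tool_rot: [-0.0, 1.571, 0.0]
ft_force: [0.5, 0.0, 0.9]
grip_width: 0.006
```

Call:
servo_tool(
  dp=[
    [0.04, 0, 0],
    [0, 0, 0],
    [0, 0, 0],
    [0, 0, 0],
    [0, 0, 0],
  ],
  yaw=[0, 0, 0, 0, 0],
)

```text
time: 4.8
position: [0.4504, 0.2708, 0.0254]
tool_rot: [0.0, 1.571, 0.0]
ft_force: [-2.6, -1.0, 7.6]
grip_width: 0.004
```

Call:
servo_tool(
  dp=[
    [0.04, 0, 0],
    [0, 0, 0],
    [0, 0, 0],
    [0, 0, 0],
    [0, 0, 0],
  ],
  yaw=[0, 0, 0, 0, 0],
)

```text
time: 5.3
position: [0.4504, 0.2709, 0.0254]
tool_rot: [0.0, 1.571, 0.0]
ft_force: [-4.6, -2.6, 14.2]
grip_width: 0.004
```

L stays at 25.4 mm and takes 14 N without giving, so it is the flat one. Now lifting and moving to R's dot.

Call:
servo_tool(
  dp=[
    [-0.5, 0, 0],
    [-1, 0, 0],
    [-0.5, -0.5, 0],
    [0, -1, 0.1],
    [0, -1, 0.15],
  ],
  yaw=[0, 0, 0, 0, 0],
)

```text
time: 5.8
position: [0.4569, 0.2073, 0.0744]
tool_rot: [-0.0, 1.569, 0.001]
ft_force: [0.6, -0.3, 0.1]
grip_width: 0.006
```

Call:
servo_tool(
  dp=[
    [0, -1, 0.2],
    [0, -1, 0.2],
    [0, -0.8, 0.1],
    [0, -0.2, 0.05],
    [0, 0, 0],
  ],
  yaw=[0, 0, 0, 0, 0],
)

```text
time: 6.3
position: [0.4705, 0.1324, 0.0737]
tool_rot: [0.002, 1.571, -0.001]
ft_force: [0.6, -0.4, 0.6]
grip_width: 0.003
```

```bash
python3 go.py 0.4705 0.1338 0.034
python3 - <<'E'
from h import *
s=ctrl.get_state();im,d=ctrl.get_image('wrist');save('w2.png',im)
W=cloud('wrist',d,s);np.savez('w2.npz',im=im,d=d,W=W)
E
python3 meas.py w2.npz
```

```text
t 6.3 pos [0.4705 0.1324 0.0737] tilt [ 0.  0. -1.] zaxis yaw deg -0.12 F [ 0.58 -0.42  0.59] w 0.003
units [ 1.59  0.05 -0.  ]
[303.  16.] 751 [ 0.3232  0.1707 -0.0005]
[392.  10.] 136 [ 0.3196  0.2383 -0.0005]
[339.  21.] 230 [ 0.3267  0.1991 -0.0004]
[271.  50.] 319 [ 0.347   0.1467 -0.0006]
[329.  48.] 94 [ 0.346   0.1927 -0.0004]
[180.  57.] 1312 [ 0.3522  0.0747 -0.0006]
[250.  71.] 4063 [ 0.3623  0.1296 -0.0005]
[400.  81.] 90 [ 0.3702  0.2527 -0.0005]
[196.  91.] 2979 [ 0.3773  0.0854 -0.0006]
[37. 87.] 223 [ 0.3741 -0.0449 -0.0006]
[323.  94.] 70 [ 0.3797  0.1902 -0.0004]
[11. 97.] 75 [ 0.3822 -0.0686 -0.0007]
[ 83. 136.] 6355 [ 0.4144 -0.0151 -0.0006]
[422. 185.] 318 [0.4516 0.2696 0.0251]
[ 71. 210.] 2927 [ 0.4824 -0.0387 -0.0006]
[255. 209.] 297 [0.47   0.1336 0.0292]
[ 86. 244.] 731 [ 0.5182 -0.0312 -0.0006]
[134. 244.] 85 [ 0.5173  0.0157 -0.0007]
[453. 248.] 164 [0.4915 0.281  0.0563]
[268. 272.] 79 [0.4396 0.1368 0.1634]
```

View pics/w2.png

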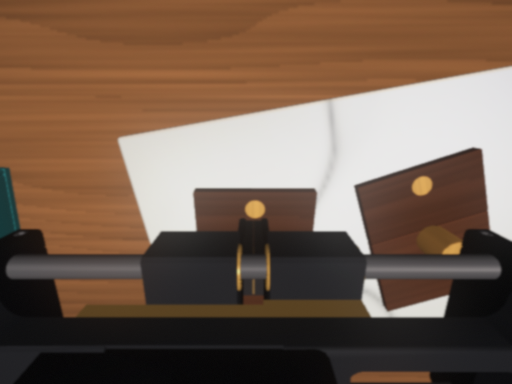

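The dot of R at (255,209) is straight below the fingertips, and L hasn't moved. Pressing R.

Call:
servo_tool(
  dp=[
    [0.6, 0.05, 0],
    [0.6, 0, 0],
    [0.35, 0, 0],
    [0, 0, 0],
    [0, 0, 0],
  ],
  yaw=[0, 0, 0, 0, 0],
)

```text
time: 6.85
position: [0.4704, 0.1352, 0.035]
tool_rot: [-0.001, 1.571, 0.001]
ft_force: [0.1, 0.5, 0.7]
grip_width: 0.006
```

Call:
servo_tool(
  dp=[
    [0.04, 0, 0],
    [0.04, 0, 0],
    [0.04, 0, 0],
    [0.04, 0, 0],
    [0, 0, 0],
  ],
  yaw=[0, 0, 0, 0, 0],
)

```text
time: 7.35
position: [0.4703, 0.1346, 0.0308]
tool_rot: [-0.0, 1.571, 0.0]
ft_force: [-0.1, -0.8, -1.0]
grip_width: 0.006
```

Call:
servo_tool(
  dp=[
    [0.04, 0, 0],
    [0.04, 0, 0],
    [0, 0, 0],
    [0, 0, 0],
    [0, 0, 0],
  ],
  yaw=[0, 0, 0, 0, 0],
)

```text
time: 7.85
position: [0.4704, 0.1346, 0.0288]
tool_rot: [-0.0, 1.571, 0.0]
ft_force: [-0.2, 0.3, 1.4]
grip_width: 0.004
```

Call:
servo_tool(
  dp=[
    [0.04, 0, 0],
    [0.04, 0, 0],
    [0, 0, 0],
    [0, 0, 0],
    [0, 0, 0],
  ],
  yaw=[0, 0, 0, 0, 0],
)

```text
time: 8.35
position: [0.4704, 0.1346, 0.0268]
tool_rot: [-0.0, 1.571, 0.0]
ft_force: [0.1, -0.4, -0.5]
grip_width: 0.006
```

Call:
servo_tool(
  dp=[
    [0.04, 0, 0],
    [0.04, 0, 0],
    [0.02, 0, 0],
    [0, 0, 0],
    [0, 0, 0],
  ],
  yaw=[0, 0, 0, 0, 0],
)

```text
time: 8.85
position: [0.4705, 0.1346, 0.0254]
tool_rot: [0.0, 1.571, 0.0]
ft_force: [-3.7, -0.7, 10.5]
grip_width: 0.004
```

Call:
servo_tool(
  dp=[
    [0.03, 0, 0],
    [0, 0, 0],
    [0, 0, 0],
    [0, 0, 0],
    [0, 0, 0],
  ],
  yaw=[0, 0, 0, 0, 0],
)

```text
time: 9.35
position: [0.4704, 0.1346, 0.0253]
tool_rot: [0.0, 1.571, 0.001]
ft_force: [-5.7, -2.8, 15.7]
grip_width: 0.002
```

```bash

python3 - <<'E'
from h import *
s=ctrl.get_state();print(s['position'].round(4),s['ft_force'].round(2))
im,d=ctrl.get_image('scene');save('s1.png',cv2.resize(im[180:250,210:360],None,fx=5,fy=5,interpolation=cv2.INTER_CUBIC))
E
```

```text
[0.4704 0.1346 0.0253] [-5.67 -2.82 15.71]
```

View pics/s1.png

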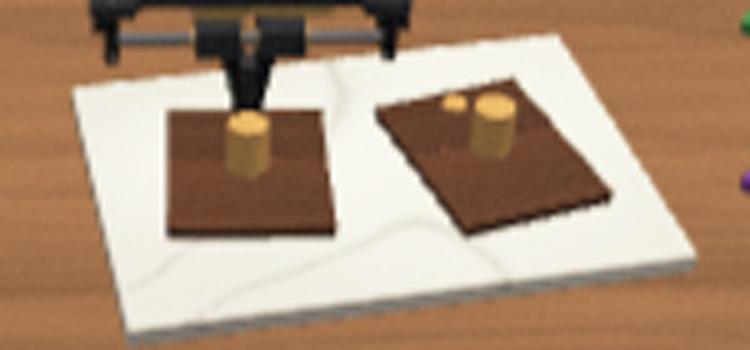

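R's dot end sank 4 mm under about 1 N and then seated firmly at 25.3 mm, so R is the warped lid and it is now rocked over. I'll hold it for a second, then ease off.

Call:
servo_tool(
  dp=[
    [0, 0, 0],
    [0, 0, 0],
    [0, 0, 0],
    [0, 0, 0],
    [0, 0, 0],
  ],
  yaw=[0, 0, 0, 0, 0],
)

```text
time: 9.9
position: [0.4705, 0.1347, 0.0254]
tool_rot: [0.0, 1.571, 0.001]
ft_force: [-6.3, -1.8, 16.1]
grip_width: 0.007
```

Call:
servo_tool(
  dp=[
    [0, 0, 0],
    [0, 0, 0],
    [0, 0, 0],
    [0, 0, 0],
    [0, 0, 0],
  ],
  yaw=[0, 0, 0, 0, 0],
)

```text
time: 10.4
position: [0.4705, 0.1346, 0.0254]
tool_rot: [0.0, 1.571, 0.0]
ft_force: [-6.3, -1.7, 15.5]
grip_width: 0.006
```

Call:
servo_tool(
  dp=[
    [0, 0, 0],
    [0, 0, 0],
    [0, 0, 0],
    [0, 0, 0],
    [0, 0, 0],
  ],
  yaw=[0, 0, 0, 0, 0],
)

```text
time: 10.9
position: [0.4705, 0.1346, 0.0254]
tool_rot: [0.0, 1.571, 0.0]
ft_force: [-5.4, -1.8, 15.8]
grip_width: 0.005
```

Call:
servo_tool(
  dp=[
    [-0.06, 0, 0],
    [-0.06, 0, 0],
    [-0.06, 0, 0],
    [-0.06, 0, 0],
    [-0.06, 0, 0],
  ],
  yaw=[0, 0, 0, 0, 0],
)

```text
time: 11.4
position: [0.4703, 0.1345, 0.031]
tool_rot: [-0.0, 1.571, 0.0]
ft_force: [-0.0, -0.3, 0.2]
grip_width: 0.004
```

Call:
servo_tool(
  dp=[
    [-0.4, 0, 0],
    [-1, 0, 0],
    [-1, 0, 0],
    [-1, 0, 0],
    [-0.6, 0, 0],
  ],
  yaw=[0, 0, 0, 0, 0],
  fingers=0.8,
)

```text
time: 11.9
position: [0.4713, 0.1348, 0.1338]
tool_rot: [0.001, 1.568, 0.001]
ft_force: [0.6, 0.3, -0.8]
grip_width: 0.372
```

Call:
servo_tool(
  dp=[
    [0, 0, 0],
    [0, 0, 0],
    [0, 0, 0],
    [0, 0, 0],
    [0, 0, 0],
  ],
  yaw=[0, 0, 0, 0, 0],
)

```text
time: 12.4
position: [0.4699, 0.1344, 0.1302]
tool_rot: [-0.001, 1.572, -0.0]
ft_force: [0.4, -0.2, 0.2]
grip_width: 0.77
```

```bash

python3 - <<'E'
from h import *
s=ctrl.get_state();im,d=ctrl.get_image('wrist');save('w3.png',im)
W=cloud('wrist',d,s);np.savez('w3.npz',im=im,d=d,W=W)
im,d=ctrl.get_image('scene');save('s2.png',cv2.resize(im[180:250,210:360],None,fx=5,fy=5,interpolation=cv2.INTER_CUBIC))
np.savez('s2.npz',im=im,d=d,W=cloud('scene',d))
E
python3 meas.py w3.npz; echo; python3 meas.py s2.npz;python3 go.py 0.518 0.1345 0.031
```

```text
[210.  10.] 1260 [ 0.301   0.0933 -0.0005]
[233.   1.] 64 [ 0.294   0.1151 -0.0005]
[292.   0.] 83 [ 0.2935  0.171  -0.0005]
[185.  26.] 967 [ 0.3148  0.0691 -0.0006]
[175. 104.] 29950 [ 0.3888  0.0489 -0.0006]
[152.  42.] 328 [ 0.3285  0.0356 -0.0006]
[495.  64.] 87 [ 3.481e-01  3.754e-01 -3.000e-04]
[498.  80.] 191 [ 3.628e-01  3.818e-01 -3.000e-04]
[498. 129.] 1677 [ 4.118e-01  3.945e-01 -3.000e-04]
[386. 171.] 218 [0.4516 0.2696 0.0251]
[497. 204.] 1163 [ 4.962e-01  4.157e-01 -2.000e-04]
[252. 190.] 202 [0.4702 0.1335 0.0292]
[412. 223.] 372 [0.4951 0.2855 0.0562]
[159. 239.] 148 [ 0.5411  0.0208 -0.0006]
[252. 244.] 464 [0.5173 0.1337 0.0557]
[130. 271.] 153 [0.4389 0.0962 0.2198]
[377. 272.] 113 [0.4391 0.1723 0.22  ]

[238. 239.] 70441 [ 0.5418  0.053  -0.0021]
[261. 152.] 63 [ 0.0749  0.1604 -0.0019]
t 12.5 pos [0.4701 0.1345 0.1306] tilt [-0.001 -0.    -1.   ] zaxis yaw deg 0.01 F [ 0.33 -0.41  0.21] w 0.792
units [3.98 0.   1.92]
```

View pics/w3.png

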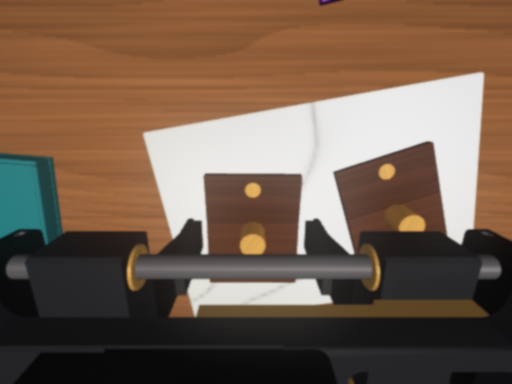

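View pics/s2.png

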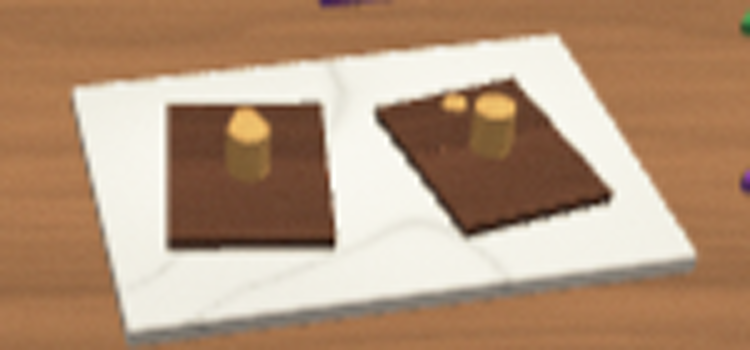

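R fell back level. Its knob is at about (0.518, 0.134). Moving over it, then down around it.

Call:
servo_tool(
  dp=[
    [0, 0, 0.7],
    [0, 0, 0.7],
    [0.4, 0, 0.54],
    [1, 0, 0],
    [1, 0, 0],
  ],
  yaw=[0, 0, 0, 0, 0],
)

```text
time: 13.0
position: [0.5198, 0.1346, 0.0706]
tool_rot: [0.0, 1.569, 0.0]
ft_force: [0.4, 0.5, -0.6]
grip_width: 0.798
```

Call:
servo_tool(
  dp=[
    [0.8, 0, 0],
    [0.4, 0, 0],
    [0.2, 0, 0],
    [0, 0, 0],
    [0, 0, 0],
  ],
  yaw=[0, 0, 0, 0, 0],
)

```text
time: 13.5
position: [0.5196, 0.1348, 0.037]
tool_rot: [0.0, 1.569, 0.001]
ft_force: [-0.2, -0.9, 0.6]
grip_width: 0.8
```

```bash
python3 go.py 0.518 0.134 0.031
```

```text
t 13.5 pos [0.5196 0.1348 0.037 ] tilt [ 0.002  0.001 -1.   ] zaxis yaw deg 0.01 F [-0.18 -0.86  0.58] w 0.8
units [ 0.24 -0.03 -0.07]
```

Call:
servo_tool(
  dp=[
    [0.1, -0.03, -0.05],
    [0.05, 0, 0],
    [0, 0, 0],
    [0, 0, 0],
    [0, 0, 0],
  ],
  yaw=[0, 0, 0, 0, 0],
  fingers=0.5,
)

```text
time: 14.0
position: [0.5177, 0.1339, 0.0324]
tool_rot: [-0.0, 1.571, 0.0]
ft_force: [-0.2, 0.5, 0.1]
grip_width: 0.515
```

Call:
servo_tool(
  dp=[
    [0, 0, 0],
    [0, 0, 0],
    [0, 0, 0],
    [0, 0, 0],
    [0, 0, 0],
  ],
  yaw=[0, 0, 0, 0, 0],
  fingers=0,
  grip_force=25,
)

```text
time: 14.5
position: [0.5176, 0.1339, 0.0323]
tool_rot: [-0.0, 1.571, 0.0]
ft_force: [0.6, 0.0, -0.2]
grip_width: 0.29
```

Call:
servo_tool(
  dp=[
    [0, 0, 0],
    [0, 0, 0],
    [0, 0, 0],
    [0, 0, 0],
    [0, 0, 0],
  ],
  yaw=[0, 0, 0, 0, 0],
)

```text
time: 15.0
position: [0.5177, 0.1338, 0.0323]
tool_rot: [-0.0, 1.571, 0.0]
ft_force: [-0.7, -1.0, -0.2]
grip_width: 0.288
```

The grip stopped at 25 mm, which fits the 26 mm knob. Lifting.

Call:
servo_tool(
  dp=[
    [-0.1, 0, 0],
    [-0.2, 0, 0],
    [-0.3, 0, 0],
    [-0.5, 0, 0],
    [-0.6, 0, 0],
  ],
  yaw=[0, 0, 0, 0, 0],
)

```text
time: 15.5
position: [0.5175, 0.1338, 0.0758]
tool_rot: [-0.0, 1.571, 0.0]
ft_force: [-0.2, 0.6, -0.8]
grip_width: 0.292
```

Call:
servo_tool(
  dp=[
    [-0.7, 0, 0],
    [-0.7, 0, 0],
    [-0.5, -0.3, 0],
    [0, -0.6, 0],
    [0, -0.8, 0],
  ],
  yaw=[0, 0, 0, 0, 0],
)

```text
time: 16.0
position: [0.5176, 0.0905, 0.1226]
tool_rot: [-0.001, 1.57, 0.001]
ft_force: [0.4, -0.6, -1.8]
grip_width: 0.294
```

```bash
python3 go.py 0.54 -0.191 0.1
python3 - <<'E'
from h import *
im,d=ctrl.get_image('scene');save('s3.png',im)
E
```

```text
t 16.0 pos [0.5176 0.0905 0.1226] tilt [ 0.001  0.    -1.   ] zaxis yaw deg 0.08 F [ 0.44 -0.64 -1.8 ] w 0.294
units [  0.9  -11.26   0.88]
```

View pics/s3.png

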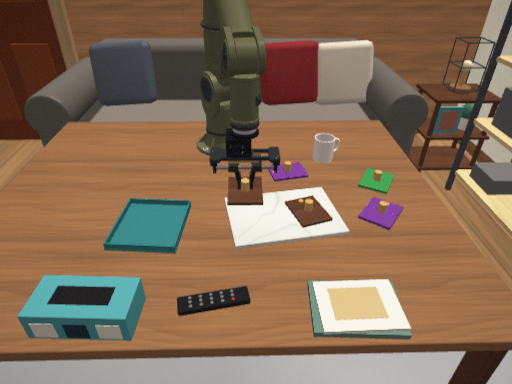

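The lid (245,188) is held level and the flat lid is still on the slab. Carrying it to the tray.

Call:
servo_tool(
  dp=[
    [0, -0.8, 0.1],
    [0, -0.8, 0.1],
    [0, -0.8, 0.1],
    [0, -0.8, 0.1],
    [0, -0.8, 0.1],
  ],
  yaw=[0, 0, 0, 0, 0],
)

```text
time: 16.55
position: [0.5293, -0.011, 0.1216]
tool_rot: [0.001, 1.572, -0.001]
ft_force: [-0.3, 0.2, -1.1]
grip_width: 0.292
```

Call:
servo_tool(
  dp=[
    [0, -0.8, 0.1],
    [0, -0.8, 0.1],
    [0, -0.8, 0.1],
    [0, -0.8, 0.08],
    [0, -0.7, 0],
  ],
  yaw=[0, 0, 0, 0, 0],
)

```text
time: 17.05
position: [0.5387, -0.1087, 0.1216]
tool_rot: [0.001, 1.572, -0.002]
ft_force: [1.0, -0.3, -2.3]
grip_width: 0.288
```

Call:
servo_tool(
  dp=[
    [0, -0.6, 0],
    [0, -0.5, 0],
    [0, -0.4, 0],
    [0, -0.3, 0],
    [0, -0.2, 0],
  ],
  yaw=[0, 0, 0, 0, 0],
)

```text
time: 17.55
position: [0.5395, -0.1567, 0.1222]
tool_rot: [0.0, 1.571, -0.0]
ft_force: [0.1, -0.3, -0.8]
grip_width: 0.297
```

Call:
servo_tool(
  dp=[
    [0, 0, 0],
    [0, 0, 0],
    [0, 0, 0],
    [0, 0, 0],
    [0, 0, 0],
  ],
  yaw=[0.2, 0.2, 0.2, 0.2, 0.05],
)

```text
time: 18.05
position: [0.5398, -0.1557, 0.1223]
tool_rot: [0.07, 1.57, -0.07]
ft_force: [-0.5, -0.5, -1.0]
grip_width: 0.293
```

```bash
python3 go.py 0.54 -0.191 0.032
python3 - <<'E'
from h import *
s=ctrl.get_state();im,d=ctrl.get_image('wrist');save('w4.png',im)
np.savez('w4.npz',im=im,d=d,W=cloud('wrist',d,s))
im,d=ctrl.get_image('scene');save('s4.png',im)
E
```

```text
t 18.05 pos [ 0.5398 -0.1557  0.1223] tilt [ 0.  0. -1.] zaxis yaw deg -5.11 F [-0.54 -0.47 -1.03] w 0.293
units [ 3.61 -1.41  0.14]
```

View pics/w4.png

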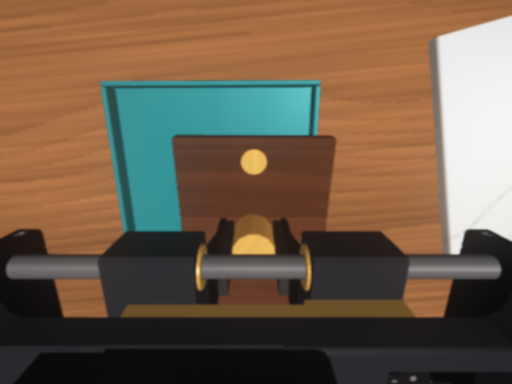

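View pics/s4.png

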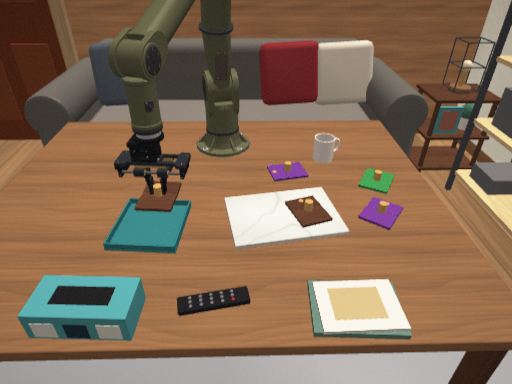

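The wrist view shows the tray rim corners at (104,83) and (320,83), parallel to the lid. I'll check the tray centre with those corners.

```bash
python3 - <<'E'
from h import *
z=np.load('w4.npz');im,d,W=z['im'],z['d'],z['W']
hsv=cv2.cvtColor(im,cv2.COLOR_RGB2HSV).astype(int)
m=(hsv[...,0]>80)&(hsv[...,0]<100)&(hsv[...,1]>150)&(W[...,2]>0.021)&(W[...,2]<0.03)
P=W[m];print(len(P))
a=np.radians(-5.1);ex=np.array([np.cos(a),np.sin(a)]);ey=np.array([-ex[1],ex[0]])
x=P[:,:2]@ex;y=P[:,:2]@ey
print('xmin',np.percentile(x,[.5,2]),'y',np.percentile(y,[.5,1,99,99.5]))
x0=np.percentile(x,.5);yc=(np.percentile(y,.5)+np.percentile(y,99.5))/2
print('centre',(x0+.11)*ex+yc*ey)
near=m&(np.abs(W[...,:2]@ex-x0)<.004)
q=W[near][:,:2];l=cv2.fitLine(q.astype(np.float32),cv2.DIST_L2,0,.01,.01).ravel();print('edge dir deg',np.degrees(np.arctan2(l[1],l[0])))
E
```

```text
370
xmin [0.4501828  0.45020947] y [-0.20659241 -0.20452463 -0.05058072 -0.05043584]
centre [ 0.5465409 -0.1778024]
edge dir deg 84.79156
```

```bash
python3 - <<'E'
from h import *
z=np.load('w4.npz');im,d,W=z['im'],z['d'],z['W']
s=ctrl.get_state();ci,T=cam2world('wrist',s)
# ray-intersect rim corner pixels with z=0.025
for uv in [(104,83),(320,82),(212,82)]:
    r=T[:3,:3]@np.array([(uv[0]-ci['cx'])/ci['fx'],(uv[1]-ci['cy'])/ci['fy'],1]);o=T[:3,3]
    print(uv,(o+r*(0.025-o[2])/r[2]).round(4),W[uv[1]+1,uv[0]].round(4),W[uv[1]+2,uv[0]].round(4))
im2,d2=ctrl.get_image('top');np.savez('top1.npz',im=im2,d=d2)
save('t1.png',cv2.resize(im2[105:205,305:405],None,fx=6,fy=6,interpolation=cv2.INTER_CUBIC))
save('w4c.png',cv2.resize(im[70:250,95:335],None,fx=3,fy=3))
z0=np.load('top0.npz')['im']
save('t0.png',cv2.resize(z0[105:205,305:405],None,fx=6,fy=6,interpolation=cv2.INTER_CUBIC))
E
```

```text
(104, 83) [ 0.4273 -0.2805  0.025 ] [ 0.4279 -0.281   0.0239] [ 0.4289 -0.2804  0.0254]
(320, 82) [ 0.4435 -0.0871  0.025 ] [ 0.4444 -0.0868  0.0247] [ 0.4452 -0.0868  0.0248]
(212, 82) [ 0.435  -0.1837  0.025 ] [ 0.4357 -0.1837  0.0237] [ 0.4365 -0.1838  0.0243]
```

View pics/t0.png

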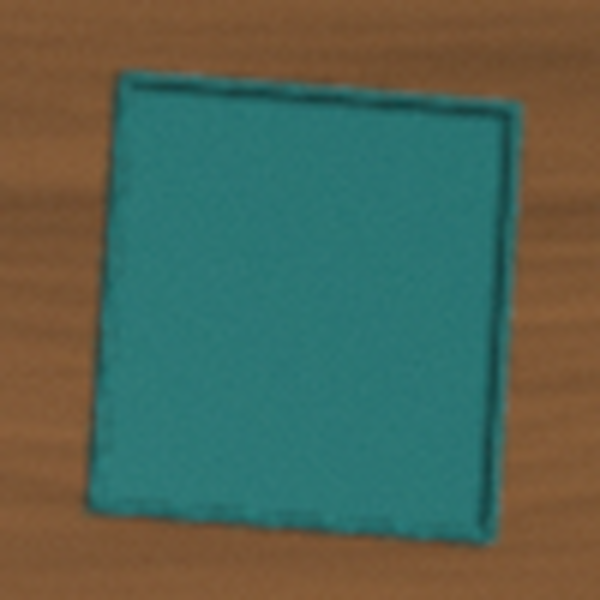

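View pics/w4c.png

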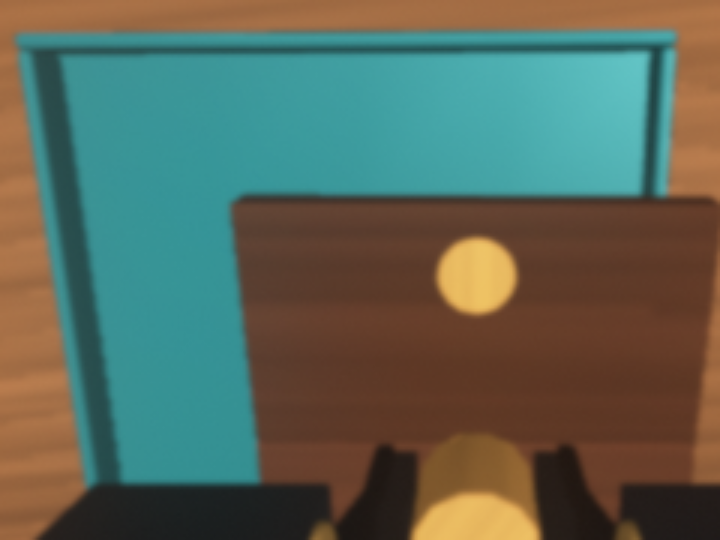

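The rim corners put the tray centre at about (0.544, -0.193) and the top view at (0.540, -0.191), with yaw about -5°. My target is (0.541, -0.192).

```bash
python3 go.py 0.541 -0.192 0.0323
```

```text
t 18.2 pos [ 0.5397 -0.156   0.1223] tilt [ 0.  0. -1.] zaxis yaw deg -5.07 F [ 0.44 -0.41 -0.26] w 0.294
units [ 3.6  -1.43  0.18]
```

Call:
servo_tool(
  dp=[
    [0, -0.4, 0.06],
    [0, -0.5, 0.06],
    [0.2, -0.35, 0.06],
    [0.4, -0.18, 0],
    [0.6, 0, 0],
  ],
  yaw=[0, 0, 0, 0, 0],
)

```text
time: 18.7
position: [0.541, -0.1938, 0.0917]
tool_rot: [0.071, 1.569, -0.072]
ft_force: [-0.4, 0.1, -1.6]
grip_width: 0.294
```

Call:
servo_tool(
  dp=[
    [0.7, 0, 0],
    [0.6, 0, 0],
    [0.5, 0, 0],
    [0.3, 0, 0],
    [0.2, 0, 0],
  ],
  yaw=[0, 0, 0, 0, 0],
)

```text
time: 19.2
position: [0.5407, -0.192, 0.0339]
tool_rot: [0.07, 1.57, -0.07]
ft_force: [0.5, -0.2, -1.0]
grip_width: 0.291
```

Call:
servo_tool(
  dp=[
    [0, 0, 0],
    [0, 0, 0],
    [0, 0, 0],
    [0, 0, 0],
    [0, 0, 0],
  ],
  yaw=[0, 0, 0, 0, 0],
)

```text
time: 19.7
position: [0.5413, -0.1922, 0.0353]
tool_rot: [0.07, 1.569, -0.07]
ft_force: [0.5, 1.0, -2.3]
grip_width: 0.29
```

```bash
python3 go.py 0.541 -0.192 0.0223
python3 - <<'E'
from h import *
s=ctrl.get_state();im,d=ctrl.get_image('wrist');save('w5.png',im)
E
```

```text
t 19.7 pos [ 0.5413 -0.1922  0.0353] tilt [ 0.001 -0.    -1.   ] zaxis yaw deg -5.09 F [ 0.45  0.98 -2.3 ] w 0.29
units [ 0.52  0.01 -0.01]
```

View pics/w5.png

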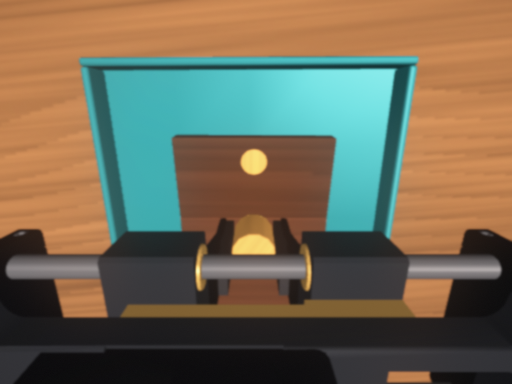

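The lid is centred: the rim spans columns 82–416 (mid 249) and the lid mid is 254. About 13 mm remains, so I'll lower slowly.

Call:
servo_tool(
  dp=[
    [0.1, 0, 0],
    [0.1, 0, 0],
    [0.1, 0, 0],
    [0.08, 0, 0],
    [0.04, 0, 0],
  ],
  yaw=[0, 0, 0, 0, 0],
)

```text
time: 20.25
position: [0.5408, -0.1921, 0.0239]
tool_rot: [0.07, 1.57, -0.07]
ft_force: [0.3, -0.4, -0.4]
grip_width: 0.292
```

Call:
servo_tool(
  dp=[
    [0.04, 0, 0],
    [0.02, 0, 0],
    [0, 0, 0],
    [0, 0, 0],
    [0, 0, 0],
  ],
  yaw=[0, 0, 0, 0, 0],
)

```text
time: 20.75
position: [0.5411, -0.1921, 0.0229]
tool_rot: [0.07, 1.569, -0.07]
ft_force: [-0.1, 0.9, -0.8]
grip_width: 0.292
```

Call:
servo_tool(
  dp=[
    [0.02, 0, 0],
    [0.02, 0, 0],
    [0, 0, 0],
    [0, 0, 0],
    [0, 0, 0],
  ],
  yaw=[0, 0, 0, 0, 0],
)

```text
time: 21.25
position: [0.5411, -0.1922, 0.0223]
tool_rot: [0.07, 1.569, -0.07]
ft_force: [-2.8, 1.0, 5.9]
grip_width: 0.294
```

Contact: 6 N upward at the expected height. Releasing part way, slowly, then lifting straight up.

Call:
servo_tool(
  dp=[
    [-0.02, 0, 0],
    [0, 0, 0],
    [0, 0, 0],
    [0, 0, 0],
    [0, 0, 0],
  ],
  yaw=[0, 0, 0, 0, 0],
  fingers=0.6,
)

```text
time: 21.75
position: [0.541, -0.1922, 0.0221]
tool_rot: [0.07, 1.57, -0.07]
ft_force: [-0.3, 0.0, 0.2]
grip_width: 0.585
```

Call:
servo_tool(
  dp=[
    [0, 0, 0],
    [0, 0, 0],
    [-0.2, 0, 0],
    [-0.4, 0, 0],
    [-0.6, 0, 0],
  ],
  yaw=[0, 0, 0, 0, 0],
)

```text
time: 22.25
position: [0.5406, -0.1921, 0.0529]
tool_rot: [0.07, 1.571, -0.07]
ft_force: [0.2, -0.4, 0.6]
grip_width: 0.6
```

Call:
servo_tool(
  dp=[
    [-1, 0, 0],
    [-1, 0, 0],
    [-1, 0, 0],
    [-1, 0, 0],
    [-1, 0, 0],
  ],
  yaw=[0, 0, 0, 0, 0],
)

```text
time: 22.75
position: [0.5411, -0.1924, 0.18]
tool_rot: [0.07, 1.568, -0.07]
ft_force: [-0.6, -0.3, 0.2]
grip_width: 0.603
```

Call:
servo_tool(
  dp=[
    [0, 1, 0],
    [0, 1, 0],
    [0, 1, 0],
    [0, 1, 0],
    [0, 1, 0],
  ],
  yaw=[0, 0, 0, 0, 0],
)

```text
time: 23.25
position: [0.5524, -0.0669, 0.179]
tool_rot: [0.07, 1.568, -0.07]
ft_force: [-0.4, 0.3, -0.4]
grip_width: 0.602
```

Call:
servo_tool(
  dp=[
    [0, 1, 0],
    [0, 1, 0],
    [0, 0.5, 0],
    [0, 0, 0],
    [0, 0, 0],
  ],
  yaw=[0, 0, 0, 0, 0],
)

```text
time: 23.75
position: [0.5577, -0.0068, 0.1779]
tool_rot: [0.07, 1.569, -0.071]
ft_force: [-0.0, -0.3, -0.8]
grip_width: 0.601
```

```bash
python3 - <<'E'
from h import *
im,d=ctrl.get_image('scene');save('s6.png',im)
im,d=ctrl.get_image('top');save('t6.png',im);np.savez('t6.npz',im=im,d=d,W=cloud('top',d))
W=cloud('top',d)
z0=np.load('top0.npz')['im'].astype(int)
H=cv2.cvtColor(im,cv2.COLOR_RGB2HSV).astype(int)
roi=np.zeros(d.shape,bool);roi[112:200,316:394]=1
def rect(m,n):
    P=W[m];print(n,m.sum(),cv2.minAreaRect((P[~np.isnan(P[:,0])][:,:2]*1000).astype(np.float32)))
teal=(H[...,0]>80)&(H[...,0]<100)&(H[...,1]>120)&roi
k=roi&(H[...,0]<25)&(H[...,1]>90)&(W[...,2]>0.008);k=cv2.morphologyEx(k.astype(np.uint8),cv2.MORPH_OPEN,np.ones((5,5)))>0
rect(teal,'tray');rect(k,'lid')
print('lid z',np.nanpercentile(W[k][:,2],[5,50,95]))
E
python3 meas.py t6.npz; python3 go.py .5 0 .2
```

```text
tray 2013 ((536.8421020507812, -226.41664123535156), (130.22274780273438, 219.55377197265625), 86.51642608642578)
lid 1063 ((521.7577514648438, -136.78955078125), (136.9092559814453, 239.2415008544922), 15.146573066711426)
lid z [0.01007315 0.01540214 0.04441764]
[178.   8.] 175 [ 1.3615  0.4527 -0.7515]
[199.   8.] 127 [ 1.3632  0.3565 -0.7524]
[215.   9.] 151 [ 1.3589  0.2822 -0.7519]
[436.   9.] 68 [ 1.3546 -0.7585 -0.7538]
[475.   9.] 74 [ 1.3526 -0.9401 -0.7528]
[492.   9.] 195 [ 1.3547 -1.0237 -0.7531]
[508.   9.] 74 [ 1.3566 -1.0968 -0.7531]
[357. 154.] 61 [ 0.5406 -0.1906  0.0423]
[192. 169.] 63 [0.4975 0.2885 0.0529]
t 23.85 pos [ 0.5576 -0.0074  0.1776] tilt [ 0.    -0.001 -1.   ] zaxis yaw deg -5.24 F [ 0.81 -0.68 -0.77] w 0.603
units [-0.9   0.09 -2.32]
```

View pics/s6.png

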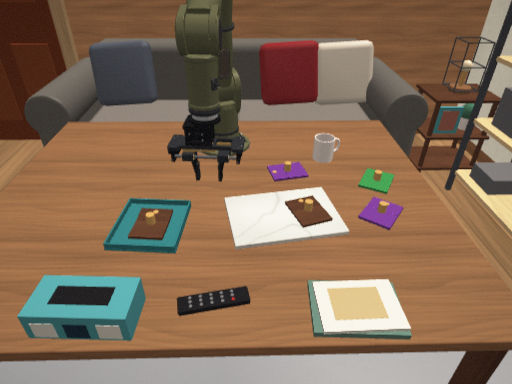

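View pics/t6.png

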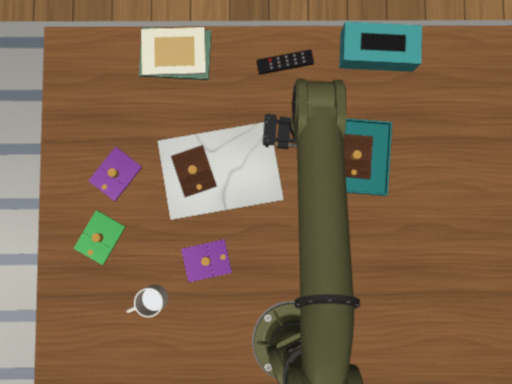

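The lid lies knob up in the middle of the tray: its knob in the top view is at (0.541, -0.191) and the tray centre is (0.540, -0.191). The flat lid is where it was and the robot is clear. Handing in.

```bash
python3 -c "
from bench import ctrl
print(ctrl.close_job())"
```

```text
the job is handed in; nothing more can be done
None
```

The warped lid is now knob up in the middle of the teal tray, and the flat lid is still where it lay on the slab. The job was handed in at about 24 s on the robot's clock.

- **Finding the warped lid:** I pressed both brass dots with the shut fingertips. The left lid took 14 N at 25.4 mm without giving, so it is the flat one. The right lid's dot sank 4 mm (29.2 to 25.3 mm) under about 1 N and then seated.
- **Rocking it:** I kept the right lid pressed down with about 16 N for about 2 s, then eased off, and it fell back.
- **Placing it:** I lifted it by the knob and lowered it until the tray floor pushed back with 6 N, then let go.

**Last checks:**
- The knob reads (0.541, -0.191), and the first top view put the tray centre at (0.540, -0.191).
- The wrist camera put the tray centre about 4 mm away, at (0.544, -0.193), so I aimed between the two.
- The flat lid's knob reads within about 1 mm of where it started.
- The final automatic outline of the lid in the tray was unusable because the arm hid part of the tray. I relied on the knob position and the pictures instead.

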